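Tip the spent vials over the bin rim

TASK

Empty the tray of spent vials into the discard bin: turn the catch a full quarter turn to its stop so that the tray is free, carry the tray level by its fin handle, hook its turned-down lip over the bin's low front rim, and tip it steeply over on that rim until all three vials have slid out into the bin. Bring the tray level on the rim before lifting it off, then set it back in place on its dock, lying flat and facing as before, and let go. Do not handle the vials themselves, and leave the other things on the table where they are.

Things in the scene. Friction and masses are not known exactly. Their poses are not given: they have to be found in the camera images.
- catch (a joint): quarter-turn catch on a post at a corner of the dock: 0 shut (arm across, over the tray's lip: the tray cannot be lifted), 1.571 open (arm pointing forward, clear of the tray) at a hard stop; opens clockwise seen from above, friction 0.03 N m, stays where left. Vertical axis at dock x +86, y -62 mm. Starts at 0 to 0.2.
- catch_peg (a point): top of the upright round black peg (12 mm diameter, 31 to 76 mm above the table) on the free end of the catch's arm, 62 mm from the axis: at value q it stands off the axis by 62 mm times (sin q, cos q) in the dock's x, y. The arm is a flat bar 12 mm wide, 26 to 33 mm above the table.
- dock: grey base plate fixed to the table, 6 mm thick; origin on the table, below the tray's origin when the tray is in place; x is the tray's forward direction, z up; spans x -95 to +110, y -76 to +52 mm. A low cross bar (5 mm wide, 5 mm above the plate, 60 mm long, at x +85) stands in the notch under the tray's lip.
- tray: loose open steel tray, 0.14 to 0.24 kg, 83 mm wide; origin under its centre, x forward to the lip, z up. Floor 3 mm thick, x -58 to +40 mm, then a ramp rising 8 mm to the lip at x +75. Side and rear walls 30 mm high, no front wall; fin handle at the rear. Starts on the dock: underside 6 mm over the table, axes along the dock's.
- tray_notch (a point): on the underside of the tray's lip, mid-notch: tray x +84, y 0, z +8 mm. The lip is level, x +75 to +98 mm, 3 mm thick; its front edge (x +95 to +98) is turned down 6 mm, leaving the notch, 20 mm long, between ramp and turned edge.
- tray_grip (a point): middle of the black upright fin handle behind the tray's rear wall: tray x -80, y 0, z +42 mm; axes as the tray's. The fin spans tray x -96 to -58 mm, is 12 mm thick across y, and stands from 12 to 62 mm above the tray's underside.
- bin: grey open discard bin fixed to the table, 120 mm (x) by 160 mm (y), walls and floor 4 mm; origin under its centre. The front (x -58 mm) and sides carry a round rim 8 mm in diameter, top 74 mm over the table; the back board at x +58 mm is 120 mm high. The tray pours over the front rim, facing along the bin's +x.
- bin_rim (a point): top of the middle of the bin's front rim (bin x -58 mm, 74 mm above the table); the rim runs along the bin's y. Axes as the bin's.
- vial_0: sample vial, 21 mm diameter, 51 mm tall, black cap, 15 g; origin under its centre, z along it. At the start it stands in the tray.
- vial_1: sample vial, 21 mm diameter, 51 mm tall, black cap, 15 g; origin under its centre, z along it. At the start it stands in the tray.
- vial_2: sample vial, 21 mm diameter, 51 mm tall, black cap, 15 g; origin under its centre, z along it. At the start it stands in the tray.
- dropper_small: small bottle with a black dropper top, 43 mm diameter, 122 mm tall, a bystander; origin under its centre.
- strip_tin: round flat green tin, 64 mm diameter, 23 mm tall, a bystander; origin under its centre.
- loupe: black eye loupe, 42 mm diameter, 34 mm tall, a bystander; origin under its centre.
- book_weight: round grey book weight with a knob, 47 mm diameter, 41 mm tall, a bystander; origin under its centre.
- petri_dish: petri dish, 60 mm diameter, 13 mm tall, a bystander; origin under its centre.
Mind the look-alikes: they are no part of the job. What is shaped like the vial_0 but green is not meant.

How it is judged:
By the outcome, as a careful person would: the job done as asked, in the order asked, and still so for the second after the job is handed in, with the robot touching nothing.
It also fails if it takes over 67 s, if anything falls off the work surface, if the arm or the gripper's body presses on something with over 40 N, if the wrist force passes 120 N, or if a joint passes its speed limit or range.

ROBOT

A 6-joint arm with a two-finger parallel gripper is mounted at the origin on a cart in front of the work surface, level with it; the furniture and walls round the work are solid. World frame = base frame: x ahead of the robot, y to its left, z up, the work surface at z = 0. Lengths are in mm, angles in degrees, forces in N, time in s.
With the tool pointing down it reaches from about 300 to 850 mm from the base axis. Payload 4.2 kg.
Tool frame: the origin (TCP) lies at the very end of the fingers, on their centre line; the grasp point (between the pads) lies 19 mm behind it; z points along the fingers, y is the line along which they close (so a half turn about z gives the same grasp; the last joint's range is limited). The gripper opens to 91 mm and grips with 3 to 60 N. Pads are 32 mm wide; open, the fingers measure 118 mm over their backs; the gripper's body (76 mm by 178 mm) begins 60 mm behind the grasp point.
Start: joints at [71.276, 18.312, 89.639, -0, 72.044, -1.146], TCP at [173.659, 548.17, 174.376] pointing down, gripper open.
Joint ranges: [-177.97, 177.97], [-48.28, 115.42], [12.27, 149.76], [-77.06, 257.06], [2.81, 150.46], [-146.56, 146.56]. Speed limits (degrees/s): [147.25, 147.25, 180, 180, 180, 180].

INTERFACE

Orientations are given as [roll, pitch, yaw] about the fixed x, y, z axes, in that order (R = Rz(yaw) Ry(pitch) Rx(roll)).
In Python, from workcell import env, eyes gives the robot as it stands.
- The arm moves only by the tool send_rows, never from a script. Its argument "targets" is text: rows parted by semicolons, each of 7 numbers parted by spaces: the shift along the tool's x, y, z in m, then the turn, a rotation vector about the tool's x, y, z in degrees, then the opening in per cent of the stroke, from 0 (shut) to 100 (fully open). A call has 1 to 12 rows; each row is the pose to reach, as a shift and turn from the pose commanded when the call began, along the tool's axes at that moment; what a row does not reach only later rows make up. A row lasts 1/12 s, in which the tool goes at most 41.7 mm and 7.16 degrees, less where a joint would pass 70% of its speed; a pose out of reach is approached as far as the arm can. A call with a gripper value outside its range is refused whole. The fingers move at their own pace and stop on an object; "grip_force" is the grip in N (left out, the last holds). Time passes only in rows, so rows that repeat a pose let the fingers close. It gives the time, the measured TCP pose, the force, the opening and the grip force at its end, in the units of the state.
- env.state(): the state, without advancing time (a new reading comes with each control period).
- eyes.grab_frame(name): name is "scene" or "side" or "wrist"; returns a dict with "image" (384x512x3 uint8, blue, green, red), "fovy" (degrees; the focal length in pixels is half the picture's height over the tangent of half this angle, whatever the lens; pixels are square), "cx", "cy" (the principal point, pixels), "D" ([k1, k2, p1, p2, k3] as OpenCV has them; the pictures are not rectified), "eye" and "attitude" of the camera in the world. Camera axes: x right, y up, looking along -z (the intrinsics and any distortion apply to the point x, -y, -z); pixel columns grow to the right and rows downward; lengths in mm; the calibration is good to about 2 mm. A picture is of the moment at which its call begins. There is no depth.
- env.job_done(): hands the job in; it is judged then, once.
The state is a dict: "time_s": time; "qpos": joint angles; "qvel": joint speeds; "effort": joint torques, N m; "ee_pos": TCP position; "ee_rot": TCP orientation; "force": force on the tool from outside, world axes, zero at the start; "torque": the same for the moment, N m; "gripper_width": finger opening in mm; "gripper_force": force on a finger pad.
Only numpy, scipy, OpenCV 4.12 (cv2) and the standard library are available. Lean on these libraries where they do the work, as an engineer would, in place of code of your own. Each camera call takes 0.05 s, during which the arm holds its last target. There are 200 camera calls.

## Working session

There is one attempt and no reset: what is moved stays moved. The work goes in short steps, Python scripts to look and compute and a tool call to move; the robot and the scene stay as the last step left them, time stands still between calls to the robot, and variables do not carry over. Pictures are saved under pics/ and viewed, at most 13 in all, crops included, and the job is handed in when it is done.

Besides the shell and the picture viewer there is one more tool, called in YAML: its name, and indented under it one key for each argument. send_rows: Moves the arm, as the interface text tells. Its arguments: {"type":"object","properties":{"targets":{"type":"string"},"grip_force":{"type":"number"}},"required":["targets"]}

```bash
ls; mkdir -p pics; python3 - <<'E'
from workcell import env, eyes
import cv2, json, numpy as np
print(env.state())
ims=[]
for n in ["scene","side"]:
    f=eyes.grab_frame(n); im=f.pop("image"); np.save(f"pics/{n}0.npy",im); print(n,f)
    cv2.imwrite(f"pics/{n}0.png",cv2.resize(im,(800,600),interpolation=cv2.INTER_CUBIC))
E
```

```text
pics
{'time_s': 0.0, 'qpos': array([ 7.12767957e+01,  1.83522521e+01,  8.97069401e+01, -2.45100207e-03,
        7.20428574e+01, -1.14558951e+00]), 'qvel': array([ 0.05807344, -0.01927066,  0.05875124, -0.04881978,  0.01640368,
        0.03266334]), 'effort': array([ 1.16214629e-03, -4.12462056e+01, -2.31983739e+01,  7.27124722e-02,
        4.60103306e-02, -1.41162245e-04]), 'ee_pos': array([173.47456148, 547.60421538, 173.51059507]), 'ee_rot': array([-1.79897924e+02,  2.89518222e-04,  1.62423143e+02]), 'force': array([ 0.1058095 ,  0.26691532, -0.13017608]), 'torque': array([ 0.0080023 , -0.04052169, -0.01110342]), 'gripper_force': 0.0, 'gripper_width': 91.41885382369685}
scene {'fovy': 43.04001002143019, 'cx': 257.85539591785835, 'cy': 195.4513977430619, 'D': array([0.06214334, 0.        , 0.        , 0.        , 0.        ]), 'eye': array([ -33.47712673, -572.38007464,  912.39525568]), 'attitude': array([ 46.0463441 ,  -0.84746785, -39.08425015])}
side {'fovy': 44.10463517535197, 'cx': 252.01903292031872, 'cy': 189.59666251061915, 'D': array([0.06676425, 0.        , 0.        , 0.        , 0.        ]), 'eye': array([ -11.64489848, 1113.45898732,  615.91462551]), 'attitude': array([  64.37782597,   -0.87133948, -150.71882188])}
```

View pics/scene0.png

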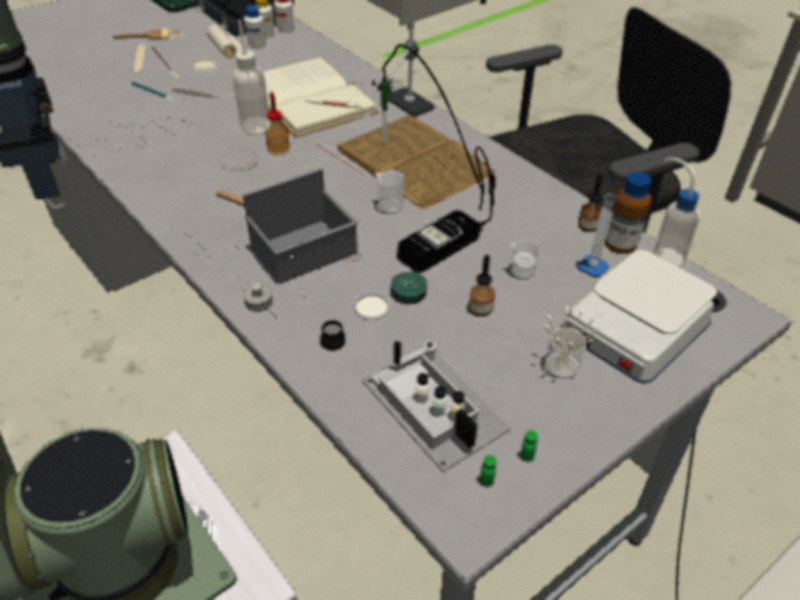

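View pics/side0.png

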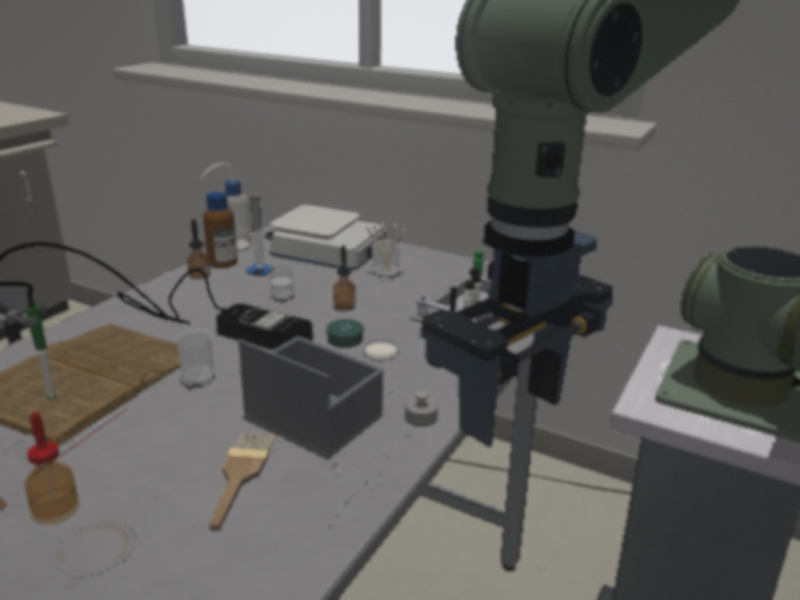

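The scene view shows the dock with its tray at about (435,405), the black peg at (397,352), the fin at (465,428) and the bin at (300,235). Two candidate groups could be the vials. The three black-capped ones inside the tray, at (423,385), (440,398) and (458,402), are the ones meant. The all-green ones at (488,470) and (530,445), outside the tray, are the look-alikes. I'll confirm this in a crop.

```bash
cat > h.py <<'E'
import numpy as np, cv2
from scipy.spatial.transform import Rotation as R
def cam(f):
    fl=192/np.tan(np.radians(f["fovy"]/2)); K=np.array([[fl,0,f["cx"]],[0,fl,f["cy"]],[0,0,1.]])
    return K,np.array(f["D"]),np.array(f["eye"]),R.from_euler("xyz",f["attitude"],degrees=True).as_matrix()@np.diag([1,-1,-1.])
def ray(f,uv):
    K,D,e,M=cam(f); p=cv2.undistortPoints(np.array([[uv]],float),K,D)[0,0]
    return e,M@np.array([p[0],p[1],1])
def onz(f,uv,z):
    e,d=ray(f,uv); return e+d*(z-e[2])/d[2]
def proj(f,P):
    K,D,e,M=cam(f); c=(np.atleast_2d(P)-e)@M
    return cv2.projectPoints(c.astype(float),np.zeros(3),np.zeros(3),K,D)[0][:,0]
SC=dict(fovy=43.04001002143019,cx=257.85539591785835,cy=195.4513977430619,D=[0.06214334,0,0,0,0],eye=[-33.47712673,-572.38007464,912.39525568],attitude=[46.0463441,-0.84746785,-39.08425015])
SI=dict(fovy=44.10463517535197,cx=252.01903292031872,cy=189.59666251061915,D=[0.06676425,0,0,0,0],eye=[-11.64489848,1113.45898732,615.91462551],attitude=[64.37782597,-0.87133948,-150.71882188])
E
python3 - <<'E'
import numpy as np,cv2
from h import *
im=np.load("pics/scene0.npy")
a=cv2.resize(im[212:308,230:332],None,fx=4,fy=4,interpolation=cv2.INTER_CUBIC)
b=cv2.resize(im[105:185,150:242],None,fx=4,fy=4,interpolation=cv2.INTER_CUBIC)
o=np.zeros((384,a.shape[1]+b.shape[1],3),np.uint8);o[:,:a.shape[1]]=a;o[:b.shape[0],a.shape[1]:]=b
cv2.imwrite("pics/crop1.png",o);print(o.shape)
s=1.5625
for n,u,z in [("plate",(365,380),6),("plate",(443,467),6),("plate",(508,428),6),("plate",(430,343),6),("fin top",(464,413),68),("peg",(397,343),76),("bin",(275,277),74),("bin",(356,233),74),("bin",(247,227),74),("board",(245,192),120),("board",(322,175),120)]:
    print(n,u,onz(SC,(u[0]/s,u[1]/s),z).round(0))
E
```

```text
(384, 776, 3)
plate (365, 380) [418.  56.   6.]
plate (443, 467) [ 408. -140.    6.]
plate (508, 428) [ 527. -148.    6.]
plate (430, 343) [549.  53.   6.]
fin top (464, 413) [ 459. -121.   68.]
peg (397, 343) [465.  35.  76.]
bin (275, 277) [402. 277.  74.]
bin (356, 233) [575. 288.  74.]
bin (247, 227) [434. 419.  74.]
board (245, 192) [457. 453. 120.]
board (322, 175) [593. 414. 120.]
```

View pics/crop1.png

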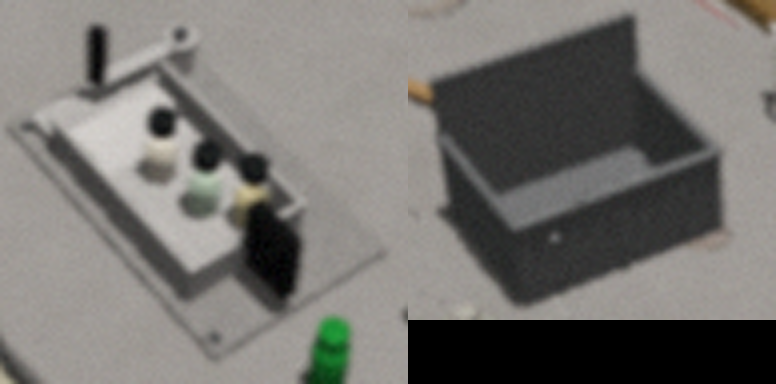

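The crop confirms it: three black-capped vials stand inside the tray and the green ones are outside it. The catch is shut, with the post at (182,33) and the peg at (97,28). The bin's front rim runs from (512,225) to (718,150), with its back board behind.

```bash
python3 - <<'E'
from h import *
A=lambda u,v:(230+(u+.5)/4-.5,212+(v+.5)/4-.5)
B=lambda u,v:(150+(u-408+.5)/4-.5,105+(v+.5)/4-.5)
pl={k:onz(SC,A(*u),6)[:2] for k,u in dict(rl=(213,357),rr=(384,252),fl=(9,125)).items()}
print(pl)
d=pl['fl']-pl['rl'];print("len",np.linalg.norm(d),np.degrees(np.arctan2(d[1],d[0])))
d2=pl['rl']-pl['rr'];print("wid",np.linalg.norm(d2),np.degrees(np.arctan2(d2[1],d2[0]))-90)
# rigid fit
src=np.array([[-95,52],[-95,-76],[110,52]]);dst=np.array([pl['rl'],pl['rr'],pl['fl']])
def fit(s,t):
    sc,tc=s-s.mean(0),t-t.mean(0);th=np.arctan2((sc[:,0]*tc[:,1]-sc[:,1]*tc[:,0]).sum(),(sc*tc).sum())
    Q=np.array([[np.cos(th),-np.sin(th)],[np.sin(th),np.cos(th)]]);o=t.mean(0)-Q@s.mean(0);return o,np.degrees(th),(t-(s@Q.T+o)).round(1),Q
o,th,res,Q=fit(src,dst);print("dock",o,th,res)
peg=onz(SC,A(97,29),76)[:2];print("peg",peg,"dock frame",Q.T@(peg-o)-[86,-62])
for u in [(258,207),(290,232),(272,215)]: print("fin top",u,Q.T@(onz(SC,A(*u),68)[:2]-o))
f0,f1=onz(SC,B(512,222),74)[:2],onz(SC,B(718,150),74)[:2];l0=onz(SC,B(441,140),74)[:2]
b0,b1=onz(SC,B(433,80),120)[:2],onz(SC,B(633,16),120)[:2]
for n,p,q in [("front",f0,f1),("board",b0,b1),("left",f0,l0)]:
    d=q-p;print(n,p,q,np.linalg.norm(d),np.degrees(np.arctan2(d[1],d[0])))
# bin yaw with front: left end (bin +y) f0, right f1
o2,t2,r2,_=fit(np.array([[-58,80],[-58,-80],[58,80],[58,-80.]]),np.array([f0,f1,b0,b1]));print("bin",o2,t2,r2)
E
```

```text
{'rl': array([ 403.29341665, -142.69226645]), 'rr': array([ 526.89167863, -150.49262441]), 'fl': array([415.28380199,  59.09197761])}
len 202.14017536011158 86.59937969818311
wid 123.84415992882094 86.38881944271881
dock [459.52513816 -52.02251408] 86.29831457777273 [[ 1.8  0.8]
 [-2.3  1.2]
 [ 0.5 -2. ]]
peg [465.60521386  37.34263094] dock frame [ 3.57124407 61.70217142]
fin top (258, 207) [-63.23746461  -0.54838911]
fin top (290, 232) [-86.33267359  -4.2008025 ]
fin top (272, 215) [-71.85018774  -3.41020857]
front [437.67842063 335.85780487] [592.24870169 314.42204909] 156.0495543487807 -7.895401945803785
board [450.58760012 447.33001329] [602.54561349 427.89214819] 153.1961762795399 -7.289462427035699
left [437.67842063 335.85780487] [446.65536821 441.76798548] 106.28994281945202 85.15518934575502
bin [520.76508398 381.37550386] 82.99555292871597 [[ 3.4  2.3]
 [-0.8  0.4]
 [ 2.2 -1.4]
 [-4.7 -1.3]]
```

send_rows:
  targets: "-0.029 -0.0267 0 0 0 0 35;-0.058 -0.0534 0 0 0 0 35;-0.087 -0.08 0 0 0 0 35;-0.116 -0.1067 0 0 0 0 35;-0.145 -0.1333 0 0 0 0 35;-0.174 -0.16 0 0 0 0 35;-0.203 -0.1867 0 0 0 0 35;-0.232 -0.2134 0 0 0 0 35;-0.261 -0.24 0 0 0 0 35;-0.29 -0.2667 0 0 0 0 35;-0.319 -0.2933 0 0 0 0 35;-0.348 -0.32 0 0 0 0 35"

```text
time_s: 1.1
ee_pos: [409.1, 136.1, 174.2]
ee_rot: [180.0, -0.0, 162.4]
force: [1.2, 0.7, 0.0]
gripper_width: 32.1
gripper_force: 0.0
```

send_rows:
  targets: "-0.03 -0.027 0 0 0 -4 35;-0.06 -0.055 0 0 0 -8 35;-0.0845 -0.078 0 0 0 -10.5 35;-0.0845 -0.078 0 0 0 -10.5 35"

```text
time_s: 1.43
ee_pos: [468.4, 33.4, 174.0]
ee_rot: [-179.9, 0.1, 172.7]
force: [1.1, 0.7, 0.4]
gripper_width: 32.1
gripper_force: 0.0
```

```bash
cat >> h.py <<'E'
def grab(n,png=None,s=1.5625,crop=None):
    from workcell import eyes
    f=eyes.grab_frame(n); im=f["image"]
    if png: 
        c=im if crop is None else im[crop[1]:crop[3],crop[0]:crop[2]]
        cv2.imwrite("pics/"+png,cv2.resize(c,None,fx=s,fy=s,interpolation=cv2.INTER_CUBIC))
    return f
def st(log=True):
    from workcell import env; import json
    s=env.state()
    if log: open("log.jsonl","a").write(json.dumps([list(map(float,s["qpos"])),list(map(float,s["ee_pos"])),list(map(float,s["ee_rot"]))])+"\n")
    print("t%.2f"%s["time_s"],"q",s["qpos"].round(1),"p",s["ee_pos"].round(1),"r",s["ee_rot"].round(1),"F",s["force"].round(1),"w%.1f"%s["gripper_width"])
    return s
E
python3 - <<'E'
from h import *
st(); f=grab("wrist","w1.png"); f.pop("image"); import pickle; pickle.dump(f,open("w1.pkl","wb")); print(f)
s=1.5625
for u in [(487,484),(529,459)]: print("green",onz(SC,(u[0]/s,u[1]/s),0))
E
```

```text
t1.43 q [  2.8   8.8 102.7  -0.2  68.5 -79.8] p [468.4  33.4 174. ] r [-1.799e+02  1.000e-01  1.727e+02] F [1.1 0.7 0.4] w32.1
{'fovy': 66.31143867510627, 'cx': 252.75024195324545, 'cy': 191.08175926737528, 'D': array([-0.03017785,  0.        ,  0.        ,  0.        ,  0.        ]), 'eye': array([392.66221071,  44.10540396, 384.12083377]), 'attitude': array([-15.73118116,   0.09451605,  82.74296053])}
green [ 440.29687824 -195.60533299    0.        ]
green [ 515.98393838 -202.94644063    0.        ]
```

View pics/w1.png

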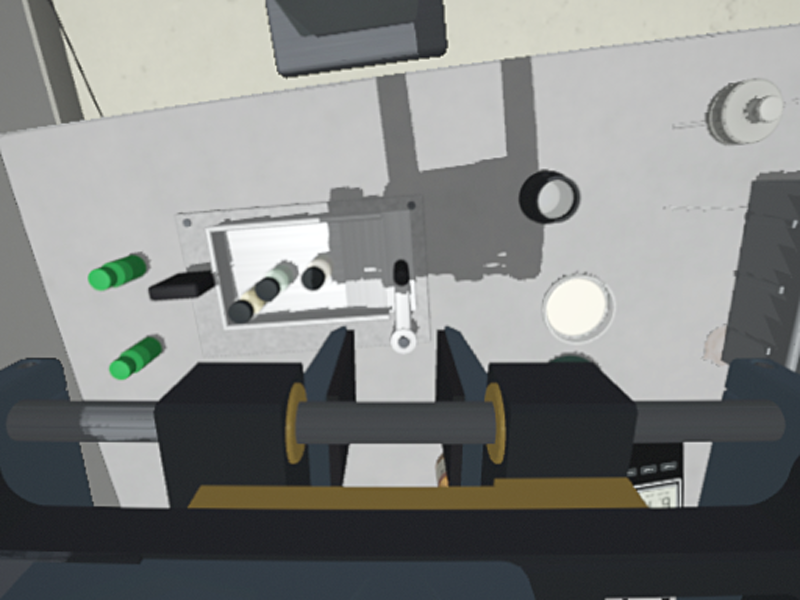

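The wrist view shows the dock corners at (178,213) and (427,196), the peg top at (401,268), the catch post at (403,341), the fin's top end at (160,292), the three vials in the tray, and the green look-alikes off to the left.

```bash
python3 - <<'E'
from h import *; import pickle
f=pickle.load(open("w1.pkl","rb")); s=1.5625
W=lambda u,z:onz(f,(u[0]/s,u[1]/s),z)[:2]
rl,fl=W((178,213),6),W((427,196),6);d=fl-rl
print("rl",rl,"fl",fl,np.linalg.norm(d),np.degrees(np.arctan2(d[1],d[0])))
th=np.arctan2(d[1],d[0]);Q=np.array([[np.cos(th),-np.sin(th)],[np.sin(th),np.cos(th)]])
o=(rl+fl)/2-Q@np.array([7.5,52]);print("dock",o)
D=lambda p:(Q.T@(p-o)).round(1)
print("peg",W((401,268),76),D(W((401,268),76)),"post z33/38",D(W((403,341),33)),D(W((403,341),40)))
print("fin top ends",D(W((150,293),68)),D(W((205,288),50)))
# walls tops z=36
for u in [(207,229),(225,328),(388,318),(382,214)]: print("wall",D(W(u,36)))
for u in [(241,311),(267,289),(314,278)]: print("cap",D(W(u,60)))
print("fin grip world",Q@[-80,0]+o)
E
```

```text
rl [ 403.5902422 -137.1327917] fl [416.29791474  66.52938393] 204.05824345982225 86.42961036603879
dock [461.37608833 -46.02543282]
peg [457.65983304  39.50889184] [85.1  9. ] post z33/38 [ 83.  -60.8] [ 83.1 -58.1]
fin top ends [-96.2   0.8] [-63.6  -2.3]
wall [-60.2  40.3]
wall [-59.5 -39.5]
wall [ 72.3 -39.3]
wall [73.4 42.7]
cap [-35.3 -19.2]
cap [-13.6  -3.7]
cap [21.7  2.3]
fin grip world [ 456.39410972 -125.87015644]
```

send_rows:
  targets: "0.001 0.002 0.03 0 0 -1 35;0.002 0.004 0.065 0 0 -2 35;0.003 0.0048 0.1 0 0 -2.5 35;0.003 0.0048 0.128 0 0 -2.5 35;0.003 0.0048 0.128 0 0 -2.5 20;0.003 0.0048 0.128 0 0 -2.5 20;0.003 0.0048 0.128 0 0 -2.5 20"

```text
time_s: 2.07
ee_pos: [464.4, 44.0, 47.7]
ee_rot: [180.0, 0.1, 175.5]
force: [0.2, 0.1, 0.2]
gripper_width: 18.6
gripper_force: 0.0
```

```bash
python3 - <<'E'
from h import *
st(); grab("scene","s1.png",4,(225,180,345,310))
E
```

```text
t2.07 q [  4.   15.8 114.    0.   50.  -81.5] p [464.4  44.   47.7] r [1.800e+02 1.000e-01 1.755e+02] F [0.2 0.1 0.2] w18.6
```

View pics/s1.png

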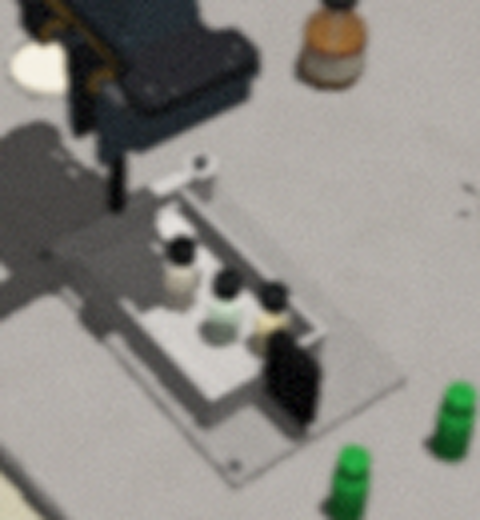

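The crop shows the gripper straddling the peg around (115,185). The widths and forces are clean, so I'll sweep the arc.

send_rows:
  targets: "-0.0005 0.0076 0 0 0 7 20;-0.0018 0.015 0 0 0 14 20;-0.0041 0.0222 0 0 0 21 20;-0.0073 0.0291 0 0 0 28 20;-0.0112 0.0356 0 0 0 35 20;-0.0159 0.0415 0 0 0 42 20;-0.0213 0.0468 0 0 0 49 20;-0.0273 0.0514 0 0 0 56 20;-0.0339 0.0552 0 0 0 63 20;-0.0408 0.0583 0 0 0 70 20;-0.0481 0.0604 0 0 0 77 20;-0.0555 0.0617 0 0 0 84 20"

```text
time_s: 3.12
ee_pos: [525.5, 101.1, 48.7]
ee_rot: [179.8, -0.1, 91.1]
force: [0.9, 0.5, -0.2]
gripper_width: 18.0
gripper_force: 0.0
```

send_rows:
  targets: "-0.0001 0.004 0 0 0 3 20;-0.0003 0.0076 0 0 0 6 20;-0.0007 0.011 0 0 0 6 20;-0.0007 0.011 0 0 0 6 20"

```text
time_s: 3.45
ee_pos: [536.5, 100.2, 48.1]
ee_rot: [179.8, -0.1, 85.5]
force: [0.3, 1.1, 0.4]
gripper_width: 18.3
gripper_force: 0.0
```

```bash
python3 - <<'E'
from h import *
st(); grab("scene","s2.png",4,(225,180,345,310))
E
```

```text
t3.45 q [  9.4  22.  104.    0.   53.7  13.9] p [536.5 100.2  48.1] r [ 1.798e+02 -1.000e-01  8.550e+01] F [0.3 1.1 0.4] w18.3
```

View pics/s2.png

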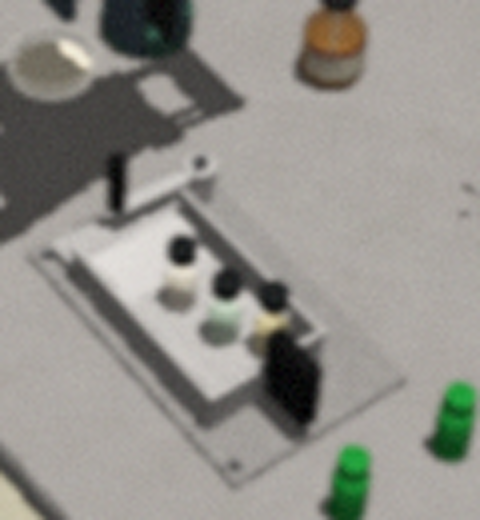

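The peg has not moved: it still stands at crop (117,157), so the fingers missed it. I'll check where the camera model puts the TCP.

```bash
python3 - <<'E'
from h import *
c=lambda P:((proj(SC,P)-[225,180]+.4)*4).round(0)
print("tcp s1",c([[464.4,44,47.7],[464.4,44,100]]), "peg est",c([[466,38,76],[466,38,33]]))
f=grab("scene"); im=f["image"]; print(f["eye"],f["attitude"])
# peg: centroid of dark px
g=im[180:310,225:345].max(2); m=(g<50).astype(np.uint8); n,l,s,cc=cv2.connectedComponentsWithStats(m)
for i in range(1,n):
    if s[i][4]>6: print(s[i],cc[i], onz(SC,(225+cc[i][0],180+s[i][1]+1),76).round(1), onz(SC,(225+cc[i][0],180+s[i][1]+s[i][3]-1),31).round(1))
E
```

```text
tcp s1 [[108. 184.]
 [109. 123.]] peg est [[117. 156.]
 [116. 205.]]
[ -33.47712673 -572.38007464  912.39525568] [ 46.0463441   -0.84746785 -39.08425015]
[12  0  6  4 16] [14.875   1.1875] [520.6 162.9  76. ] [545.5 196.1  31. ]
[ 26   0  21  14 244] [36.05737705  6.0204918 ] [563.1 129.5  76. ] [565.5 131.1  31. ]
[82  0  6  2 11] [84.27272727  0.45454545] [660.1  53.3  76. ] [697.4  86.9  31. ]
[26 38  5 15 46] [28.54347826 44.08695652] [464.7  37.5  76. ] [464.6  36.7  31. ]
[43 60  5  6 22] [45.18181818 62.27272727] [451.6 -38.9  76. ] [469.8 -19.6  31. ]
[54 67  6  7 30] [56.73333333 70.2       ] [458.6 -70.4  76. ] [475.2 -54.8  31. ]
[65 71  6  7 31] [67.67741935 73.5483871 ] [470.1 -94.1  76. ] [487.2 -79.3  31. ]
[ 66  83  14  24 225] [72.17333333 94.43111111] [ 455.4 -124.8   76. ] [ 440.9 -145.3   31. ]
```

```bash
python3 - <<'E'
from h import *
s=st()
P=s["ee_pos"]; out=[]
for n in ["scene","side","wrist"]:
    f=grab(n); im=f["image"].copy(); u=proj(f,P)[0]; print(n,u)
    a=int(np.clip(u[0]-65,0,382)); b=int(np.clip(u[1]-90,0,234))
    c=cv2.resize(im[b:b+150,a:a+130],None,fx=2,fy=4,interpolation=cv2.INTER_CUBIC) if 0 else cv2.resize(im[b:b+150,a:a+130],(260,300),interpolation=cv2.INTER_CUBIC)
    q=((u-[a,b])*2).astype(int); cv2.drawMarker(c,tuple(int(x) for x in q),(0,0,255),0,10,1); out.append(c)
cv2.imwrite("pics/c3.png",np.hstack(out))
E
```

```text
t3.55 q [  9.4  22.  104.1   0.   53.7  13.9] p [535.1 100.   47.3] r [179.9  -0.   85.5] F [ 0.6 -0.  -0.2] w18.1
scene [259.67749858 200.10587191]
side [255.74883347 195.13051812]
wrist [253.28297899 213.89345677]
```

View pics/c3.png

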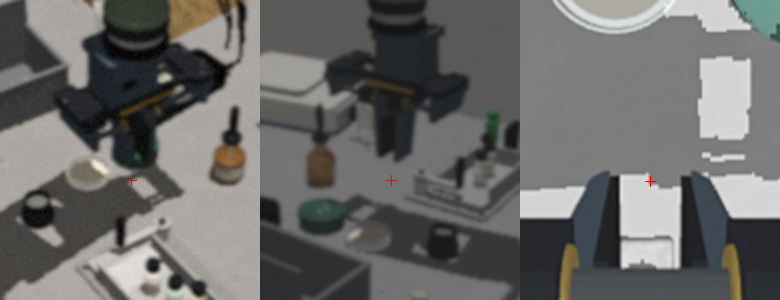

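The crops show the fingertips at about (132,163) in scene and (390,155) in side, clearly above the projected TCP marker. The real tip therefore looks about 30 mm higher than reported, so the fingers passed over the peg. I'll check by descending gently over clear table.

send_rows:
  targets: "0 0 0.006 0 0 0 20;0 0 0.012 0 0 0 20;0 0 0.018 0 0 0 20;0 0 0.024 0 0 0 20;0 0 0.03 0 0 0 20;0 0 0.034 0 0 0 20;0 0 0.036 0 0 0 20;0 0 0.036 0 0 0 20"

```text
time_s: 4.37
ee_pos: [534.2, 99.9, 9.6]
ee_rot: [-179.9, 0.0, 85.4]
force: [-1.2, -0.3, -0.1]
gripper_width: 18.1
gripper_force: 0.0
```

```bash
python3 - <<'E'
from h import *
s=st()
P=s["ee_pos"]; out=[]
for n in ["scene","side"]:
    f=grab(n); im=f["image"].copy(); u=proj(f,P)[0]; print(n,u)
    a=int(u[0]-35); b=int(u[1]-50)
    c=cv2.resize(im[b:b+75,a:a+70],None,fx=5,fy=5,interpolation=cv2.INTER_CUBIC)
    for dz in (0,10,20,30,40):
        q=((proj(f,P+[0,0,dz])[0]-[a,b]+.5)*5).astype(int); cv2.drawMarker(c,tuple(int(x) for x in q),(0,0,255),0,10,1)
    out.append(c)
cv2.imwrite("pics/c4.png",np.hstack(out))
E
```

```text
t4.37 q [  9.4  24.6 106.5   0.   48.9  13.9] p [534.2  99.9   9.6] r [-179.9    0.    85.4] F [-1.2 -0.3 -0.1] w18.1
scene [259.20473871 210.67905615]
side [255.80721401 207.4960812 ]
```

View pics/c4.png

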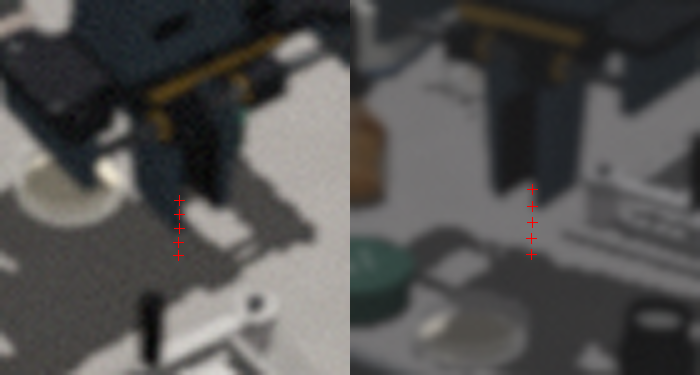

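The tips sit about 33 mm above the reported TCP in both views, with the scene tip at (190,210) and the side tip at (525,196). Wrist-camera lengths were right, so the tool is really that much shorter than reported. I'll redo the catch with the TCP 33 mm lower, gripping the peg itself to confirm contact.

send_rows:
  targets: "0 0 -0.035 0 0 -7 40;0 0 -0.07 0 0 -14 40;-0.007 -0.0065 -0.075 0 0 -21 40;-0.014 -0.013 -0.075 0 0 -28 40;-0.021 -0.0195 -0.075 0 0 -35 40;-0.028 -0.026 -0.075 0 0 -42 40;-0.035 -0.0325 -0.075 0 0 -49 40;-0.042 -0.039 -0.075 0 0 -56 40;-0.049 -0.0455 -0.075 0 0 -63 40;-0.056 -0.052 -0.075 0 0 -70 40;-0.063 -0.059 -0.075 0 0 -77 40;-0.07 -0.0655 -0.075 0 0 -84 40"

```text
time_s: 5.47
ee_pos: [463.6, 35.1, 85.8]
ee_rot: [180.0, 0.1, 169.8]
force: [-0.2, -0.2, -0.2]
gripper_width: 36.4
gripper_force: 0.0
```

send_rows:
  targets: "0 0 0 0 0 -6.5 40;0 0 0 0 0 -6.5 40;0 0 0.025 0 0 -6.5 40;0 0 0.05 0 0 -6.5 40;0 0 0.065 0 0 -6.5 40;0 0 0.074 0 0 -6.5 40;0 0 0.074 0 0 -6.5 40"

```text
time_s: 6.05
ee_pos: [462.7, 35.5, 10.0]
ee_rot: [-180.0, -0.2, 175.8]
force: [0.4, -0.3, -0.7]
gripper_width: 36.9
gripper_force: 0.0
```

send_rows:
  targets: "0 0 0 0 0 0 0;0 0 0 0 0 0 0;0 0 0 0 0 0 0;0 0 0 0 0 0 0;0 0 0 0 0 0 0"
  grip_force: 4

```text
time_s: 6.47
ee_pos: [464.5, 35.5, 12.2]
ee_rot: [180.0, 0.1, 175.9]
force: [-1.3, 0.2, 2.4]
gripper_width: 11.9
gripper_force: 4.0
```

The peg is gripped (width 11.9). Sweeping.

send_rows:
  targets: "-0.0005 0.0076 0 0 0 7 0;-0.0018 0.015 0 0 0 14 0;-0.0041 0.0222 0 0 0 21 0;-0.0073 0.0291 0 0 0 28 0;-0.0112 0.0356 0 0 0 35 0;-0.0159 0.0415 0 0 0 42 0;-0.0213 0.0468 0 0 0 49 0;-0.0273 0.0514 0 0 0 56 0;-0.0339 0.0552 0 0 0 63 0;-0.0408 0.0583 0 0 0 70 0;-0.0481 0.0604 0 0 0 77 0;-0.0533 0.0614 0 0 0 82 0"

```text
time_s: 7.47
ee_pos: [522.1, 94.0, 12.2]
ee_rot: [179.9, -0.1, 93.6]
force: [-1.4, 2.2, 3.7]
gripper_width: 11.4
gripper_force: 4.0
```

send_rows:
  targets: "0 0.002 0 0 0 2 0;-0.0001 0.004 0 0 0 4 0;-0.0003 0.006 0 0 0 5 0;-0.0005 0.008 0 0 0 5 0;-0.0005 0.008 0 0 0 5 0"

```text
time_s: 7.88
ee_pos: [530.2, 93.6, 12.0]
ee_rot: [179.9, -0.1, 88.9]
force: [-0.2, 4.3, 5.5]
gripper_width: 11.9
gripper_force: 4.0
```

```bash
python3 - <<'E'
from h import *
st()
E
```

```text
t7.88 q [8.700e+00 2.400e+01 1.072e+02 1.000e-01 4.870e+01 9.800e+00] p [530.2  93.6  12. ] r [ 1.799e+02 -1.000e-01  8.890e+01] F [-0.2  4.3  5.5] w11.9
```

send_rows:
  targets: "0 0.001 0 0 0 0 0;0 0.002 0 0 0 0 0;0 0.003 0 0 0 0 0;0 0.003 0 0 0 0 0"

```text
time_s: 8.22
ee_pos: [530.0, 92.7, 11.1]
ee_rot: [-179.7, 0.0, 88.9]
force: [-5.0, 3.1, 5.6]
gripper_width: 12.0
gripper_force: 4.0
```

send_rows:
  targets: "0 0.001 0 0 0 0 0;0 0.002 0 0 0 0 0;0 0.003 0 0 0 0 0;0 0.003 0 0 0 0 0"

```text
time_s: 8.55
ee_pos: [530.6, 92.2, 10.5]
ee_rot: [-179.5, 0.1, 88.9]
force: [-7.1, 4.0, 5.7]
gripper_width: 13.4
gripper_force: 4.0
```

The catch is at its hard stop: x is stuck at 530 with the force rising. Next I release, rise, and log a tilted pose so I can fit the kinematics.

send_rows:
  targets: "0 -0.004 0 0 0 0 40;0 -0.005 0 0 0 0 40;0 -0.005 0 0 0 0 40;0 -0.005 -0.03 0 0 0 45;0 -0.005 -0.065 0 0 0 45;0 -0.005 -0.1 0 0 0 45;0 -0.005 -0.13 0 7 0 45;-0.02 -0.01 -0.13 0 14 0 45;-0.05 -0.02 -0.13 0 20 0 45;-0.05 -0.02 -0.13 0 20 0 45"

```text
time_s: 9.38
ee_pos: [513.8, 30.8, 140.1]
ee_rot: [-180.0, -19.8, 88.1]
force: [-0.4, 0.4, -1.2]
gripper_width: 41.1
gripper_force: 0.0
```

```bash
cat >> h.py <<'E'
def fk(q,p):
    a1,z0,L2,A,B,d6,off=p; q=np.radians(q)
    Ry=lambda a:R.from_rotvec([0,a,0]); Rz=lambda a:R.from_rotvec([0,0,a])
    r1=Rz(q[0]); r2=r1*Ry(q[1]); r3=r2*Ry(q[2]); r4=r3*Rz(q[3]); r5=r4*Ry(q[4]); r6=r5*Rz(q[5])
    pos=np.array([0,0,z0])+r1.apply([a1,0,0])+r2.apply([0,0,L2])+r3.apply([A,0,B])+r6.apply([0,0,d6])
    return pos,r6
E
python3 - <<'E'
from h import *; import json
from scipy.optimize import least_squares
s=st()
L=[json.loads(l) for l in open("log.jsonl")]
L.append([[71.276,18.312,89.639,0,72.044,-1.146],[173.659,548.17,174.376],[180,0,162.423]])
g=lambda p:np.concatenate([fk(l[0],p)[0]-l[1] for l in L]+[(p[3:4]+0)*1e-3])
r=least_squares(g,[50,400,450,0,450,200,0]);print(r.x.round(1),np.abs(r.fun).max())
for l in L[-3:]:
    q=fk(l[0],r.x)[1]; t=R.from_euler("xyz",l[2],degrees=True); print("rot off",(q.inv()*t).as_rotvec(degrees=True).round(2))
np.save("kin.npy",r.x)
f=grab("scene"); im=f["image"]; m=(im[180:310,225:345].max(2)<50).astype(np.uint8); n,l,ss,cc=cv2.connectedComponentsWithStats(m)
for i in range(1,n):
    if ss[i][4]>10: print(ss[i],onz(SC,(225+cc[i][0],180+ss[i][1]+1),76).round(1))
E
```

```text
t9.38 q [-12.   15.8 102.   21.2  67.3 -19.2] p [513.8  30.8 140.1] r [-180.   -19.8   88.1] F [-0.4  0.4 -1.2] w41.1
[  1.3 174.5 590.5  26.1 416.8 407.9   0. ] 11.537091561321112
rot off [-0.  0. 90.]
rot off [-0. -0. 90.]
rot off [ 0.  0. 90.]
[ 26   0  28  27 225] [571.4 122.9  76. ]
[57  0 11  4 35] [614.3  89.3  76. ]
[82  0  6  2 11] [660.1  53.3  76. ]
[42 59  7  7 39] [453.5 -36.5  76. ]
[53 67  7  7 42] [457.5 -69.5  76. ]
[65 71  7  7 38] [470.3 -94.2  76. ]
[ 66  83  13  24 221] [ 455.4 -124.9   76. ]
```

```bash
python3 - <<'E'
from h import *; import json
from scipy.optimize import least_squares
L=[json.loads(l) for l in open("log.jsonl")]
L.append([[71.276,18.312,89.639,0,72.044,-1.146],[173.659,548.17,174.376],[180,0,162.423]])
g=lambda p:np.concatenate([fk(l[0],p)[0]-l[1] for l in L])
p=np.load("kin.npy"); print(g(p).reshape(-1,3).round(1))
# tcp with wrong-length: recorded pos = true ; try lateral tool offset
def g2(p): return np.concatenate([fk(l[0],p[:7])[0]+fk(l[0],p[:7])[1].apply([p[7],p[8],0])-l[1] for l in L])
r=least_squares(g2,[50,400,450,0,450,200,0,0,0]);print(r.x.round(1),r.fun.reshape(-1,3).round(1))
E
```

```text
[[  1.2 -11.5  -0.4]
 [  1.1 -11.4  -0.2]
 [  2.1 -11.3  -0.2]
 [  2.  -11.3  -0.2]
 [  1.8 -11.4  -0.1]
 [  1.8 -11.3  -0.1]
 [ -1.7  -0.3   1.6]
 [ 11.   -3.3  -0.4]]
[ 20.5 216.1 482.5  -3.5 412.4 374.8 824.3  -6.7  11.7] [[-0.2 -2.9 -3.5]
 [-4.9 -3.5 -4. ]
 [ 2.2 -1.4  0.8]
 [ 2.3 -1.4  0.7]
 [-0.  -1.8  1.4]
 [ 0.2 -1.1  1. ]
 [ 4.6 -0.6  2.5]
 [-1.3 -2.7  1.1]]
```

```bash
sed -i 's/r1.apply(\[a1,0,0\])/r1.apply([a1,off,0])/' h.py; python3 - <<'E'
from h import *; import json
from scipy.optimize import least_squares
L=[json.loads(l) for l in open("log.jsonl")]
L.append([[71.276,18.312,89.639,0,72.044,-1.146],[173.659,548.17,174.376],[180,0,162.423]])
g=lambda p:np.concatenate([fk(l[0],p)[0]-l[1] for l in L]+[1e-3*(np.array(p)-[0,400,450,0,450,200,11])])
r=least_squares(g,[0,400,450,0,450,200,11]);p=r.x;print(p.round(1),np.abs(r.fun[:-7]).max()); np.save("kin.npy",p)
lo=np.array([-177,-48,12.5,-77,3,-146]);hi=np.array([177,115,149.5,257,150,146])
def ik(pos,rot,q0):
    f=lambda q:np.concatenate([(fk(q,p)[0]-pos)/1000,((fk(q,p)[1]*R.from_rotvec([0,0,np.pi/2])).inv()*rot).as_rotvec()])
    r=least_squares(f,np.clip(q0,lo+.1,hi-.1),bounds=(lo,hi),x_scale=50);return r.x,np.abs(r.fun).max()
dock=np.array([459.6,-51.5,0]);by=82.6;rim=np.array([513.7,323.8,70.])
for lean in (0,15,25):
    # tool frame at level: yaw=body yaw, Rx180, then lean about tool y ; tip true at tray z (33-6)
    rel=R.from_euler("x",180,degrees=True)*R.from_rotvec([0,lean,0],degrees=True)
    gp=np.array([-80,0,46.]); tcp=gp+rel.apply([0,0,52.])   # grasp pt -> reported TCP
    q=np.array([-12,16,102,21,67,-19.]);out=[]
    for yaw,org,t in [(86.4,dock+[0,0,6],0)]+[(86.4,dock+[0,0,106],0)]+[(by,None,t) for t in (0,15,30,45,55,65,75)]:
        B=R.from_euler("z",yaw,degrees=True)*R.from_rotvec([0,t,0],degrees=True)
        if org is None: org=rim-B.apply([84,0,4.])
        q,e=ik(org+B.apply(tcp),B*rel,q);out.append((t,q.round(0).tolist(),round(e,3)))
    print(lean);[print(o) for o in out]
E
```

```text
[  0.  140.3 591.8  25.2 417.  375.3  11.5] 0.0012004906392917292
0
(0, [-18.0, 20.0, 116.0, 0.0, 43.0, -14.0], np.float64(0.0))
(0, [-18.0, 13.0, 109.0, 0.0, 58.0, -14.0], np.float64(0.0))
(0, [17.0, 19.0, 107.0, 0.0, 54.0, 24.0], np.float64(0.0))
(15, [26.0, 22.0, 98.0, -13.0, 70.0, 39.0], np.float64(0.0))
(30, [34.0, 27.0, 88.0, -22.0, 86.0, 47.0], np.float64(0.0))
(45, [40.0, 34.0, 79.0, -29.0, 102.0, 51.0], np.float64(0.0))
(55, [43.0, 40.0, 73.0, -34.0, 112.0, 51.0], np.float64(0.0))
(65, [46.0, 46.0, 67.0, -39.0, 121.0, 50.0], np.float64(0.0))
(75, [48.0, 52.0, 61.0, -45.0, 129.0, 47.0], np.float64(0.0))
15
(0, [-27.0, 23.0, 114.0, 18.0, 51.0, -36.0], np.float64(0.0))
(0, [-27.0, 16.0, 107.0, 15.0, 64.0, -31.0], np.float64(0.0))
(0, [8.0, 18.0, 111.0, 19.0, 49.0, 3.0], np.float64(0.0))
(15, [18.0, 17.0, 102.0, 0.0, 60.0, 26.0], np.float64(0.0))
(30, [28.0, 21.0, 93.0, -13.0, 75.0, 40.0], np.float64(0.0))
(45, [36.0, 28.0, 83.0, -21.0, 91.0, 47.0], np.float64(0.0))
(55, [41.0, 33.0, 76.0, -26.0, 102.0, 50.0], np.float64(0.0))
(65, [44.0, 39.0, 69.0, -31.0, 112.0, 50.0], np.float64(0.0))
(75, [47.0, 46.0, 62.0, -36.0, 121.0, 49.0], np.float64(0.0))
25
(0, [-32.0, 26.0, 112.0, 26.0, 57.0, -46.0], np.float64(0.0))
(0, [-32.0, 19.0, 106.0, 23.0, 70.0, -39.0], np.float64(0.0))
(0, [2.0, 18.0, 114.0, 34.0, 49.0, -14.0], np.float64(0.0))
(15, [13.0, 16.0, 106.0, 11.0, 56.0, 14.0], np.float64(0.0))
(30, [24.0, 18.0, 96.0, -5.0, 69.0, 33.0], np.float64(0.0))
(45, [33.0, 24.0, 86.0, -15.0, 84.0, 44.0], np.float64(0.0))
(55, [38.0, 29.0, 79.0, -21.0, 94.0, 48.0], np.float64(0.0))
(65, [42.0, 35.0, 71.0, -26.0, 105.0, 50.0], np.float64(0.0))
(75, [45.0, 42.0, 64.0, -31.0, 114.0, 50.0], np.float64(0.0))
```

```bash
cat >> h.py <<'E'
def rel(yaw,tip=0): return R.from_euler("z",yaw,degrees=True)*R.from_rotvec([0,tip,0],degrees=True)*R.from_euler("x",180,degrees=True)
def delta(p,Rt,p0,R0):
    d=R0.inv().apply(np.array(p)-p0)/1000; print(d.round(4),(R0.inv()*Rt).as_rotvec(degrees=True).round(2))
E
python3 - <<'E'
from h import *
s=st(); R0=R.from_euler("xyz",s["ee_rot"],degrees=True)
delta([454.4,-133.3,105],rel(86.4),s["ee_pos"],R0)
E
```

```text
t9.43 q [-11.5  15.8 101.9  21.3  67.3 -18.9] p [514.2  35.3 140.4] r [-179.9  -19.9   88.2] F [-0.1 -0.3 -0.5] w41.2
[-0.1724 -0.0543 -0.0246] [ -0.39 -19.9    1.75]
```

send_rows:
  targets: "-0.03 -0.01 -0.005 0 -5 0.5 45;-0.065 -0.02 -0.01 0 -10 1 45;-0.1 -0.033 -0.015 0 -15 1.5 45;-0.135 -0.044 -0.02 -0.3 -20 1.7 45;-0.172 -0.054 -0.0246 -0.3 -20 1.7 45;-0.172 -0.054 -0.0246 -0.3 -20 1.7 45;-0.172 -0.054 -0.0246 -0.3 -20 1.7 45"

```text
time_s: 10.02
ee_pos: [457.0, -125.8, 105.3]
ee_rot: [-180.0, 0.0, 87.1]
force: [-0.9, -0.9, -0.6]
gripper_width: 41.2
gripper_force: 0.0
```

```bash
python3 - <<'E'
from h import *; import pickle
s=st(); R0=R.from_euler("xyz",s["ee_rot"],degrees=True)
delta([454.4,-133.3,1],rel(86.4),s["ee_pos"],R0)
f=grab("scene"); im=f["image"]; m=(im[180:310,225:345].max(2)<50).astype(np.uint8); n,l,ss,cc=cv2.connectedComponentsWithStats(m)
for i in range(1,n):
    if ss[i][4]>10: print(ss[i],onz(SC,(225+cc[i][0],180+ss[i][1]+1),76).round(1))
f=grab("wrist","w2.png"); f.pop("image"); pickle.dump(f,open("w2.pkl","wb"))
E
```

```text
t10.02 q [-16.8  12.7 108.4  -0.   58.9 -13.9] p [ 457.  -125.8  105.3] r [-180.     0.    87.1] F [-0.9 -0.9 -0.6] w41.2
[-0.0076 -0.0022  0.1043] [-0.04  0.01  0.75]
[  27    0   93   77 2557] [640.3  68.8  76. ]
[76  0 21  2 34] [663.5  50.5  76. ]
[43 60  5  5 21] [451.7 -38.9  76. ]
[54 66  6  8 33] [460.3 -68.   76. ]
[ 66  83  14  23 227] [ 456.  -125.3   76. ]
```

View pics/w2.png

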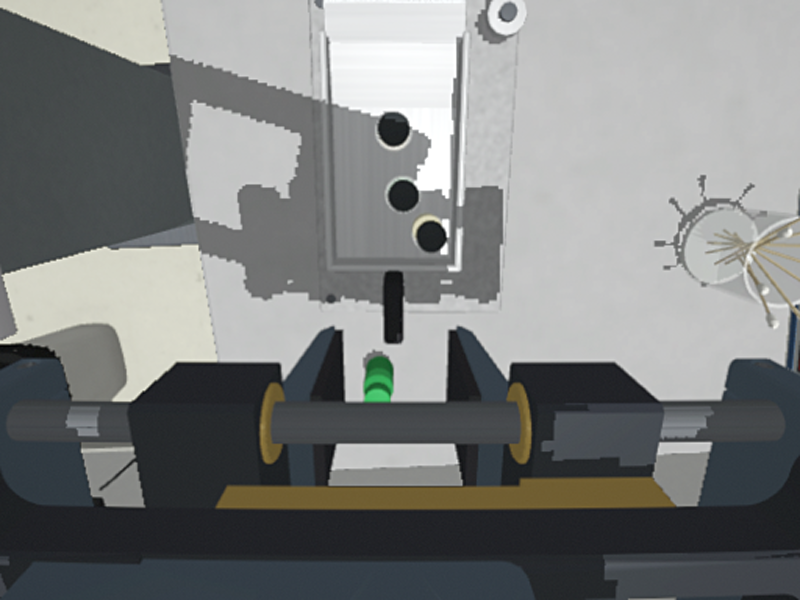

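The wrist view shows the post at (505,12) with no arm across the tray lip, so the catch is open. The fin runs from (393,272) to (393,342), midway between the fingers.

```bash
python3 - <<'E'
from h import *; import pickle
f=pickle.load(open("w2.pkl","rb")); s=1.5625
W=lambda u,z:onz(f,(u[0]/s,u[1]/s),z)[:2].round(1)
print("fin rear top",W((393,343),68),"side edges",W((384,335),68),W((403,335),68))
print("plate rear corners",W((311,299),6),W((503,307),6))
for u in [(328,268),(461,269)]: print("rear wall top outer",W(u,36))
print("vial caps",[W(u,60) for u in [(394,131),(403,195),(430,236)]])
# fin dir
print("plate left edge",W((311,299),6)-W((318,50),6))
E
```

```text
fin rear top [ 455.8 -144.3] side edges [ 450.9 -139.2] [ 461.7 -139.7]
plate rear corners [ 398.5 -132.6] [ 533.2 -145. ]
rear wall top outer [ 417.1 -105.1]
rear wall top outer [ 499.7 -109.7]
vial caps [array([461.9, -28.5]), array([465.2, -61.8]), array([479.3, -84.8])]
plate left edge [ -19.2 -158. ]
```

send_rows:
  targets: "-0.0025 -0.0005 0.02 0 0 0.3 45;-0.005 -0.001 0.05 0 0 0.6 45;-0.005 -0.001 0.08 0 0 0.6 45;-0.005 -0.001 0.095 0 0 0.6 45;-0.005 -0.001 0.104 0 0 0.6 45;-0.005 -0.001 0.104 0 0 0.6 45;-0.005 -0.001 0.104 0 0 0.6 45"

```text
time_s: 10.7
ee_pos: [456.9, -130.3, 2.0]
ee_rot: [180.0, 0.0, 86.7]
force: [0.8, -0.2, 0.8]
gripper_width: 41.1
gripper_force: 0.0
```

send_rows:
  targets: "0 0 0 0 0 0 0;0 0 0 0 0 0 0;0 0 0 0 0 0 0;0 0 0 0 0 0 0;0 0 0 0 0 0 0"
  grip_force: 45

```text
time_s: 11.12
ee_pos: [456.2, -130.9, 2.2]
ee_rot: [179.9, 0.0, 86.6]
force: [1.3, -0.2, 2.4]
gripper_width: 12.0
gripper_force: 45.0
```

```bash
python3 - <<'E'
from h import *
st()
E
```

```text
t11.12 q [-17.4  20.1 116.1   0.   43.7 -14. ] p [ 456.2 -130.9    2.2] r [179.9   0.   86.6] F [ 1.3 -0.2  2.4] w12.0
```

The fin is gripped at 12.0 mm. I'll lift straight up and check.

send_rows:
  targets: "0 0 -0.003 0 0 0 0;0 0 -0.008 0 0 0 0;0 0 -0.016 0 0 0 0;0 0 -0.026 0 0 0 0;0 0 -0.037 0 0 0 0;0 0 -0.048 0 0 0 0;0 0 -0.06 0 0 0 0;0 0 -0.072 0 0 0 0;0 0 -0.083 0 0 0 0;0 0 -0.093 0 0 0 0;0 0 -0.1 0 0 0 0;0 0 -0.1 0 0 0 0"

```text
time_s: 12.12
ee_pos: [457.0, -131.2, 103.4]
ee_rot: [179.8, 0.1, 86.6]
force: [0.5, 0.0, -1.7]
gripper_width: 11.8
gripper_force: 45.0
```

```bash
python3 - <<'E'
from h import *
s=st(); R0=R.from_euler("xyz",s["ee_rot"],degrees=True)
delta([492.8,159.7,96],rel(82.5),s["ee_pos"],R0)
print(s["torque"].round(2),s["gripper_width"])
sc=1.5625
print("dropper",onz(SC,(482/sc,312/sc),0),"tin",onz(SC,(408/sc,288/sc),12))
E
```

```text
t12.12 q [-17.4  12.8 108.6  -0.   58.4 -14. ] p [ 457.  -131.2  103.4] r [1.798e+02 1.000e-01 8.660e+01] F [ 0.5  0.  -1.7] w11.8
[0.2925 0.0185 0.0072] [0.2  0.04 4.11]
[-0.24  0.07  0.02] 11.787434220878364
dropper [670.04069647  57.15752084   0.        ] tin [600.31483746 172.67823626  12.        ]
```

send_rows:
  targets: "0.004 0 0 0 0 0 0;0.011 0.001 0 0 0 0.2 0;0.021 0.001 0 0 0 0.4 0;0.033 0.002 0 0 0 0.6 0;0.046 0.003 0 0 0 0.8 0;0.059 0.004 0 0 0 1 0;0.072 0.005 0 0 0 1.2 0;0.085 0.006 0 0 0 1.4 0;0.098 0.007 0 0 0 1.6 0;0.111 0.008 0 0 0 1.8 0;0.124 0.008 0 0 0 2 0;0.137 0.009 0 0 0 2.1 0"

```text
time_s: 13.12
ee_pos: [472.2, 7.1, 100.9]
ee_rot: [-179.9, -0.0, 84.5]
force: [-0.3, -0.5, -2.1]
gripper_width: 11.6
gripper_force: 45.0
```

send_rows:
  targets: "0.013 0.0005 0 0 0 0.2 0;0.026 0.001 0 0 0 0.4 0;0.039 0.0015 0 0 0 0.6 0;0.052 0.002 0 0 0 0.8 0;0.065 0.002 0 0 0 1 0;0.078 0.0025 0 0 0 1.2 0;0.091 0.003 0 0 0 1.4 0;0.104 0.003 0 0 0 1.6 0;0.117 0.0035 0 0 0 1.8 0;0.129 0.004 0 0 0 2 0;0.136 0.004 0 0 0 2 0;0.136 0.004 0 0 0 2 0"

```text
time_s: 14.12
ee_pos: [489.5, 142.1, 101.0]
ee_rot: [-179.9, -0.0, 82.6]
force: [-0.3, 0.5, -1.8]
gripper_width: 12.1
gripper_force: 45.0
```

```bash
python3 - <<'E'
from h import *; import pickle
s=st(); R0=R.from_euler("xyz",s["ee_rot"],degrees=True)
delta([492.8,159.7,86],rel(82.5),s["ee_pos"],R0)
yaw=s["ee_rot"][2]; B=R.from_euler("z",yaw,degrees=True)
org=s["ee_pos"]-B.apply([-82,0,-4])
lip=[org+B.apply(v) for v in ([98,41,11],[98,-41,11],[84,0,8])]
rim=[[437.7,335.9,74],[592.2,314.4,74]]
out=[]
for n,f0 in (("scene",SC),("side",SI)):
    f=grab(n); np.save(f"pics/{n}_b.npy",f["image"]); im=f["image"]
    u=proj(f0,np.array(lip+rim)); c=proj(f0,np.array([[514,324,74]]))[0]; a,b=int(c[0]-49),int(c[1]-55)
    print(n,a,b,((u-[a,b]+.5)*4).round(0).tolist())
    out.append(cv2.resize(im[b:b+110,a:a+99],None,fx=4,fy=4,interpolation=cv2.INTER_CUBIC))
cv2.imwrite("pics/fin.png",np.hstack(out))
E
```

```text
t14.12 q [ 14.9  16.  104.4   0.   59.6  22.2] p [489.5 142.1 101. ] r [-179.9   -0.    82.6] F [-0.3  0.5 -1.8] w12.1
[0.0179 0.001  0.015 ] [-0.07 -0.01  0.12]
scene 152 96 [[143.0, 196.0], [253.0, 158.0], [209.0, 192.0], [96.0, 258.0], [302.0, 187.0]]
side 167 168 [[262.0, 180.0], [151.0, 138.0], [221.0, 155.0], [306.0, 270.0], [100.0, 185.0]]
```

View pics/fin.png

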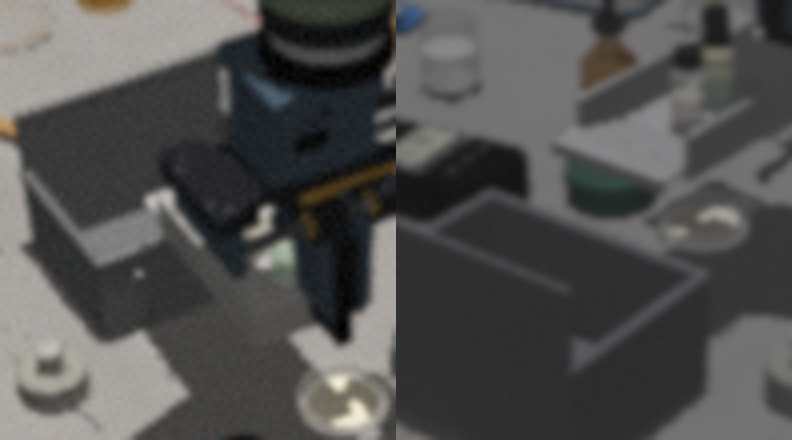

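The final crops show the lip edge from (556,148) to (665,183) in side and its left corner at (150,197) in scene. The rim corners are at (495,192) and (708,272) in side and (97,260) in scene. Prediction and image agree to within a few mm, with the lip about 3–5 mm short, and the vials are still standing. Next: forward 21 mm, then down onto the rim.

send_rows:
  targets: "0.003 0 0 0 0 0 0;0.008 0.0005 0 0 0 0 0;0.014 0.001 0 0 0 0 0;0.019 0.001 0 0 0 0 0;0.021 0.001 0 0 0 0 0;0.021 0.001 0.006 0 0 0 0;0.021 0.001 0.014 0 0 0 0;0.021 0.001 0.021 0 0 0 0;0.021 0.001 0.027 0 0 0 0;0.021 0.001 0.031 0 0 0 0;0.021 0.001 0.034 0 0 0 0;0.021 0.001 0.034 0 0 0 0"

```text
time_s: 15.22
ee_pos: [493.3, 160.9, 66.8]
ee_rot: [-179.9, 0.0, 82.5]
force: [-0.4, -0.3, -2.4]
gripper_width: 11.8
gripper_force: 45.0
```

send_rows:
  targets: "0 0 0.001 0 0 0 0;0 0 0.002 0 0 0 0;0 0 0.003 0 0 0 0;0 0 0.004 0 0 0 0;0 0 0.004 0 0 0 0"

```text
time_s: 15.63
ee_pos: [493.7, 161.1, 63.6]
ee_rot: [180.0, -0.0, 82.5]
force: [-0.3, -0.3, -1.3]
gripper_width: 11.8
gripper_force: 45.0
```

send_rows:
  targets: "0 0 0.001 0 0 0 0;0 0 0.001 0 0 0 0"

```text
time_s: 15.8
ee_pos: [493.7, 161.1, 62.6]
ee_rot: [-180.0, 0.0, 82.5]
force: [-0.5, 0.3, -2.0]
gripper_width: 11.5
gripper_force: 45.0
```

send_rows:
  targets: "0 0 0.001 0 0 0 0;0 0 0.001 0 0 0 0"

```text
time_s: 15.97
ee_pos: [494.0, 161.1, 61.9]
ee_rot: [180.0, -0.0, 82.5]
force: [-0.8, -0.8, 0.3]
gripper_width: 11.9
gripper_force: 45.0
```

send_rows:
  targets: "0 0 0.001 0 0 0 0;0 0 0.001 0 0 0 0"

```text
time_s: 16.13
ee_pos: [494.0, 161.0, 61.2]
ee_rot: [180.0, -0.0, 82.5]
force: [-1.5, -3.2, 4.7]
gripper_width: 12.2
gripper_force: 45.0
```

Contact comes exactly at the seat height. I'll probe backwards for the turned edge so the rim can be centred in the notch.

send_rows:
  targets: "0 0 -0.002 0 0 0 0;-0.002 0 -0.002 0 0 0 0;-0.003 0 -0.002 0 0 0 0;-0.003 0 -0.002 0 0 0 0"

```text
time_s: 16.47
ee_pos: [493.1, 157.9, 62.3]
ee_rot: [-180.0, 0.0, 82.5]
force: [0.2, 1.5, -2.3]
gripper_width: 11.7
gripper_force: 45.0
```

send_rows:
  targets: "-0.0015 0 0 0 0 0 0;-0.003 0 0 0 0 0 0;-0.003 0 0 0 0 0 0"

```text
time_s: 16.72
ee_pos: [493.3, 156.8, 62.3]
ee_rot: [180.0, -0.2, 82.5]
force: [1.0, 5.5, -2.8]
gripper_width: 12.2
gripper_force: 45.0
```

send_rows:
  targets: "-0.001 0 0 0 0 0 0;-0.002 0 0 0 0 0 0;-0.002 0 0 0 0 0 0"

```text
time_s: 16.97
ee_pos: [493.5, 156.7, 62.3]
ee_rot: [180.0, -0.4, 82.5]
force: [2.6, 12.3, -7.0]
gripper_width: 12.0
gripper_force: 45.0
```

send_rows:
  targets: "-0.001 0 0 0 0 0 0;-0.002 0 0 0 0 0 0;-0.002 0 0 0 0 0 0"

```text
time_s: 17.22
ee_pos: [493.8, 156.6, 62.2]
ee_rot: [179.9, -0.6, 82.5]
force: [3.4, 18.9, -8.9]
gripper_width: 12.2
gripper_force: 45.0
```

The turned edge touches at y≈157.3, so the lip is hooked. I'll re-centre and work out the tipping rows.

send_rows:
  targets: "0.004 0 0 0 0 0 0;0.008 0 0 0 0 0 0;0.011 0 0 0 0 0 0;0.0112 0 0.001 0 0 0 0;0.0112 0 0.0015 0 0 0 0;0.0112 0 0.0015 0 0 0 0"

```text
time_s: 17.72
ee_pos: [494.1, 162.5, 61.5]
ee_rot: [180.0, -0.1, 82.5]
force: [-0.5, 1.9, 0.2]
gripper_width: 12.2
gripper_force: 45.0
```

```bash
python3 - <<'E'
from h import *
s=st()
def rows(ts,t0,a=164.5,b=8.1):
    P=lambda t:np.array([-a*np.cos(t)-b*np.sin(t),a*np.sin(t)-b*np.cos(t)])
    o=[]
    for t in ts:
        d=P(np.radians(t))-P(np.radians(t0)); c,s_=np.cos(np.radians(t0)),np.sin(np.radians(t0))
        # tool axes at t0: x=(c,-s) z=(-s,-c)
        o.append("%.4f 0 %.4f 0 %g 0 0"%((d[0]*c-d[1]*s_)/1000,(-d[0]*s_-d[1]*c)/1000,-(t-t0)))
    return ";".join(o)
print(rows([2,6,10,15,20,25,30],0)); print(rows([35,40,45,50,55,60,64,66],30)); print(rows([70,74,75],66))
print("back",rows([61,56,51,46,41,36],66)); print("back",rows([31,26,21,16,11,6,3,1,0],36))
E
```

```text
t17.72 q [1.690e+01 1.920e+01 1.063e+02 1.000e-01 5.450e+01 2.440e+01] p [494.1 162.5  61.5] r [ 1.80e+02 -1.00e-01  8.25e+01] F [-0.5  1.9  0.2] w12.2
-0.0002 0 -0.0057 0 -2 0 0;0.0001 0 -0.0172 0 -6 0 0;0.0011 0 -0.0287 0 -10 0 0;0.0035 0 -0.0429 0 -15 0 0;0.0072 0 -0.0568 0 -20 0 0;0.0120 0 -0.0703 0 -25 0 0;0.0180 0 -0.0833 0 -30 0 0
-0.0001 0 -0.0144 0 -5 0 0;0.0011 0 -0.0287 0 -10 0 0;0.0035 0 -0.0429 0 -15 0 0;0.0072 0 -0.0568 0 -20 0 0;0.0120 0 -0.0703 0 -25 0 0;0.0180 0 -0.0833 0 -30 0 0;0.0236 0 -0.0934 0 -34 0 0;0.0267 0 -0.0982 0 -36 0 0
-0.0002 0 -0.0115 0 -4 0 0;0.0005 0 -0.0230 0 -8 0 0;0.0008 0 -0.0258 0 -9 0 0
back 0.0013 0 0.0143 0 5 0 0;0.0039 0 0.0284 0 10 0 0;0.0077 0 0.0423 0 15 0 0;0.0127 0 0.0558 0 20 0 0;0.0188 0 0.0688 0 25 0 0;0.0261 0 0.0812 0 30 0 0
back 0.0013 0 0.0143 0 5 0 0;0.0039 0 0.0284 0 10 0 0;0.0077 0 0.0423 0 15 0 0;0.0127 0 0.0558 0 20 0 0;0.0188 0 0.0688 0 25 0 0;0.0261 0 0.0812 0 30 0 0;0.0310 0 0.0883 0 33 0 0;0.0344 0 0.0929 0 35 0 0;0.0362 0 0.0951 0 36 0 0
```

send_rows:
  targets: "-0.0002 0 -0.0057 0 -2 0 0;0.0001 0 -0.0172 0 -6 0 0;0.0011 0 -0.0287 0 -10 0 0;0.0035 0 -0.0429 0 -15 0 0;0.0072 0 -0.0568 0 -20 0 0;0.012 0 -0.0703 0 -25 0 0;0.018 0 -0.0833 0 -30 0 0;0.018 0 -0.0833 0 -30 0 0;0.018 0 -0.0833 0 -30 0 0"

```text
time_s: 18.47
ee_pos: [496.7, 181.7, 143.5]
ee_rot: [180.0, 29.9, 82.6]
force: [0.6, 3.4, -0.5]
gripper_width: 11.8
gripper_force: 45.0
```

send_rows:
  targets: "-0.0001 0 -0.0144 0 -5 0 0;0.0011 0 -0.0287 0 -10 0 0;0.0035 0 -0.0429 0 -15 0 0;0.0072 0 -0.0568 0 -20 0 0;0.012 0 -0.0703 0 -25 0 0;0.018 0 -0.0833 0 -30 0 0;0.0236 0 -0.0934 0 -34 0 0;0.0267 0 -0.0982 0 -36 0 0;0.0267 0 -0.0982 0 -36 0 0;0.0267 0 -0.0982 0 -36 0 0"

```text
time_s: 19.3
ee_pos: [506.2, 251.3, 214.7]
ee_rot: [-179.8, 65.8, 82.7]
force: [0.1, 2.9, -1.6]
gripper_width: 11.6
gripper_force: 45.0
```

```bash
python3 - <<'E'
from h import *
s=st()
for n in ("scene","side"):
    f=grab(n); np.save(f"pics/{n}_t.npy",f["image"]); cv2.imwrite(f"pics/{n}_t.png",f["image"])
# is anything vial-like (bright) inside bin in side/scene? compare bin interior with before
a=np.load("pics/side_b.npy").astype(int);b=np.load("pics/side_t.npy").astype(int)
d=np.abs(a-b).max(2); print("side floor region diff",[ (int(c[0]),int(c[1])) for c in proj(SI,np.array([[520,381,4],[500,400,20],[540,400,20]]))])
E
```

```text
t19.30 q [ 46.2  46.6  65.2 -39.6 122.   49.5] p [506.2 251.3 214.7] r [-179.8   65.8   82.7] F [ 0.1  2.9 -1.6] w11.6
side floor region diff [(201, 261), (203, 261), (188, 256)]
```

send_rows:
  targets: "-0.0002 0 -0.0115 0 -4 0 0;0.0005 0 -0.023 0 -8 0 0;0.0008 0 -0.0258 0 -9 0 0;0.0008 0 -0.0258 0 -9 0 0;0.0008 0 -0.0258 0 -9 0 0;0.0008 0 -0.0258 0 -9 0 0;0.0008 0 -0.0258 0 -9 0 0;0.0008 0 -0.0258 0 -9 0 0"

```text
time_s: 20.07
ee_pos: [508.9, 274.9, 226.4]
ee_rot: [179.9, 74.9, 82.4]
force: [0.5, 3.1, -2.3]
gripper_width: 11.5
gripper_force: 45.0
```

```bash
python3 - <<'E'
from h import *
s=st(); im={n:grab(n)["image"] for n in ("wrist","side","scene")}
r=lambda a,w,h:cv2.resize(a,(w,h),interpolation=cv2.INTER_CUBIC)
side=im["side"]; print(proj(SI,np.array([[520,381,4],[514,324,74]])),proj(SC,np.array([[520,381,4]])))
o=np.vstack([np.hstack([r(im["wrist"][:300,100:420],400,375),cv2.convertScaleAbs(r(side[180:300,140:268],400,375),alpha=2.2)]),np.hstack([r(im["scene"][80:200,130:300],340,225) , np.zeros((225,460,3),np.uint8)])])
cv2.imwrite("pics/last.png",o); print(o.shape)
E
```

```text
t20.07 q [ 48.   52.   60.1 -45.3 129.7  47. ] p [508.9 274.9 226.4] r [179.9  74.9  82.4] F [ 0.5  3.1 -2.3] w11.5
[[201.27439261 261.01202922]
 [216.83642389 223.92237567]] [[194.04369182 159.63027296]]
(600, 800, 3)
```

View pics/last.png

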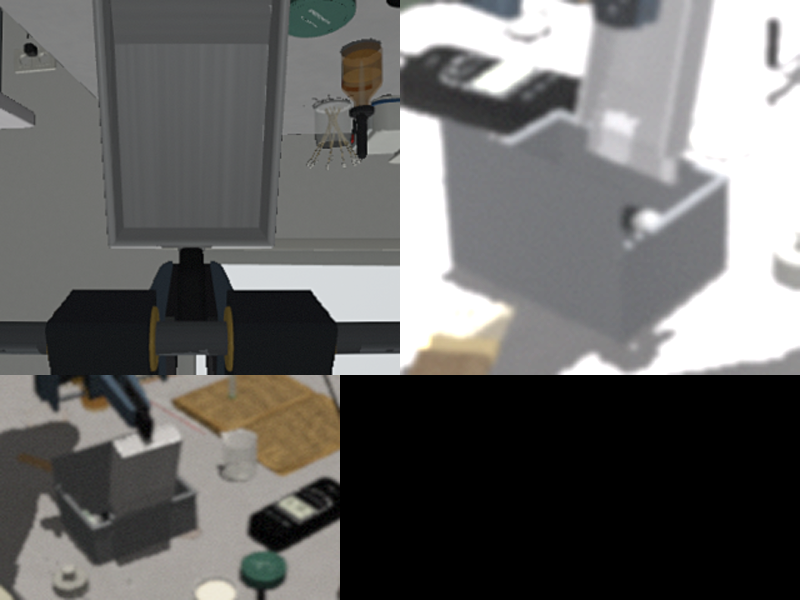

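The last picture shows the tray empty in the wrist view (top left), with floor and ramp clear, and vials lying in the bin at (645,220) in the side crop. Levelling on the rim.

send_rows:
  targets: "0.0013 0 0.0143 0 5 0 0;0.0039 0 0.0284 0 10 0 0;0.0077 0 0.0423 0 15 0 0;0.0127 0 0.0558 0 20 0 0;0.0188 0 0.0688 0 25 0 0;0.0261 0 0.0812 0 30 0 0"

```text
time_s: 20.72
ee_pos: [499.0, 202.9, 180.7]
ee_rot: [179.9, 44.9, 82.4]
force: [0.9, -0.6, -1.6]
gripper_width: 11.6
gripper_force: 45.0
```

send_rows:
  targets: "0.0013 0 0.0143 0 5 0 0;0.0039 0 0.0284 0 10 0 0;0.0077 0 0.0423 0 15 0 0;0.0127 0 0.0558 0 20 0 0;0.0188 0 0.0688 0 25 0 0;0.0261 0 0.0812 0 30 0 0"

```text
time_s: 21.22
ee_pos: [493.5, 163.8, 104.5]
ee_rot: [180.0, 15.0, 82.5]
force: [0.2, -0.1, -1.4]
gripper_width: 11.8
gripper_force: 45.0
```

send_rows:
  targets: "0.0013 0 0.0143 0 5 0 0;0.0039 0 0.0284 0 10 0 0;0.0058 0 0.0355 0 12.5 0 0;0.0077 0 0.0423 0 15 0 0;0.0077 0 0.0423 0 15 0 0;0.0077 0 0.0423 0 15 0 0;0.0077 0 0.0423 0 15 0 0"

```text
time_s: 21.8
ee_pos: [493.9, 162.0, 61.5]
ee_rot: [-180.0, 0.1, 82.5]
force: [0.7, -0.0, -0.5]
gripper_width: 11.9
gripper_force: 45.0
```

```bash
python3 - <<'E'
from h import *
s=st(); R0=R.from_euler("xyz",s["ee_rot"],degrees=True)
p=np.array([494.1,162.5,101.5]); delta([456.4,-131.0,103],rel(86.5),p,rel(82.5))
E
```

```text
t21.80 q [ 1.690e+01  1.920e+01  1.062e+02 -1.000e-01  5.460e+01  2.450e+01] p [493.9 162.   61.5] r [-1.80e+02  1.00e-01  8.25e+01] F [ 0.7 -0.  -0.5] w11.9
[-0.2959  0.0009 -0.0015] [ 0.  0. -4.]
```

send_rows:
  targets: "0 0 -0.004 0 0 0 0;0 0 -0.012 0 0 0 0;0 0 -0.022 0 0 0 0;0 0 -0.033 0 0 0 0;0 0 -0.041 0 0 0 0;-0.01 0 -0.0415 0 0 0 0;-0.03 0 -0.0415 0 0 -0.4 0;-0.052 0 -0.0415 0 0 -0.8 0;-0.076 0 -0.0415 0 0 -1.2 0;-0.1 0 -0.0415 0 0 -1.6 0;-0.12 0 -0.0415 0 0 -2 0;-0.14 0 -0.0415 0 0 -2 0"

```text
time_s: 22.8
ee_pos: [474.9, 21.8, 102.5]
ee_rot: [-180.0, 0.0, 84.5]
force: [0.2, -0.5, -1.9]
gripper_width: 11.6
gripper_force: 45.0
```

send_rows:
  targets: "-0.02 -0.0005 0 0 0 -0.3 0;-0.04 -0.001 0 0 0 -0.6 0;-0.06 -0.002 0 0 0 -0.9 0;-0.08 -0.003 0 0 0 -1.2 0;-0.1 -0.004 0 0 0 -1.5 0;-0.12 -0.004 0 0 0 -1.8 0;-0.138 -0.005 0 0 0 -2 0;-0.15 -0.005 0 0 0 -2 0;-0.155 -0.005 0 0 0 -2 0;-0.155 -0.005 0 0 0 -2 0;-0.155 -0.005 0 0 0 -2 0"

```text
time_s: 23.72
ee_pos: [455.7, -130.0, 102.4]
ee_rot: [-180.0, -0.0, 86.5]
force: [-0.3, 0.0, -1.1]
gripper_width: 11.7
gripper_force: 45.0
```

```bash
python3 - <<'E'
from h import *
s=st(); R0=R.from_euler("xyz",s["ee_rot"],degrees=True)
delta([456.4,-131.0,2.2],rel(86.6),s["ee_pos"],R0)
E
```

```text
t23.72 q [-17.3  12.9 108.7   0.   58.5 -13.8] p [ 455.7 -130.   102.4] r [-180.    -0.    86.5] F [-0.3  0.  -1.1] w11.7
[-0.001   0.0007  0.1002] [-0.01 -0.03 -0.12]
```

send_rows:
  targets: "-0.0005 0.0005 0.01 0 0 0 0;-0.001 0.0007 0.025 0 0 0 0;-0.001 0.0007 0.045 0 0 0 0;-0.001 0.0007 0.063 0 0 0 0;-0.001 0.0007 0.077 0 0 0 0;-0.001 0.0007 0.086 0 0 0 0;-0.001 0.0007 0.092 0 0 0 0;-0.001 0.0007 0.095 0 0 0 0;-0.001 0.0007 0.097 0 0 0 0;-0.001 0.0007 0.097 0 0 0 0;-0.001 0.0007 0.097 0 0 0 0"

```text
time_s: 24.63
ee_pos: [457.0, -131.5, 5.9]
ee_rot: [179.9, 0.0, 86.5]
force: [0.5, 0.3, -1.4]
gripper_width: 11.9
gripper_force: 45.0
```

send_rows:
  targets: "0 0 0.001 0 0 0 0;0 0 0.002 0 0 0 0;0 0 0.003 0 0 0 0;0 0 0.003 0 0 0 0"

```text
time_s: 24.97
ee_pos: [456.4, -131.4, 2.4]
ee_rot: [180.0, -0.0, 86.5]
force: [-1.1, 0.2, -1.4]
gripper_width: 12.0
gripper_force: 45.0
```

```bash
python3 - <<'E'
from h import *
s=st()
E
```

```text
t24.97 q [-17.5  20.2 116.    0.   43.9 -14. ] p [ 456.4 -131.4    2.4] r [180.   -0.   86.5] F [-1.1  0.2 -1.4] w12.0
```

send_rows:
  targets: "0 0 0.0007 0 0 0 0;0 0 0.001 0 0 0 0;0 0 0.001 0 0 0 0"

```text
time_s: 25.22
ee_pos: [456.6, -131.5, 1.7]
ee_rot: [180.0, 0.0, 86.5]
force: [-0.3, -0.7, 2.2]
gripper_width: 11.9
gripper_force: 45.0
```

send_rows:
  targets: "0 0 0 0 0 0 10;0 0 0 0 0 0 20;0 0 0 0 0 0 30;0 0 0 0 0 0 45;0 0 0 0 0 0 45;0 0 0 0 0 0 45"

```text
time_s: 25.72
ee_pos: [456.5, -131.3, 1.3]
ee_rot: [-180.0, -0.0, 86.5]
force: [0.3, 0.8, 0.2]
gripper_width: 40.2
gripper_force: 0.0
```

send_rows:
  targets: "0 0 -0.01 0 0 0 45;0 0 -0.03 0 0 0 45;0 0 -0.06 0 0 0 45;0 0 -0.1 0 0 0 45;-0.03 0 -0.13 0 0 0 45;-0.03 0 -0.13 0 0 0 45;-0.03 0 -0.13 0 0 0 45"

```text
time_s: 26.3
ee_pos: [455.8, -162.5, 133.0]
ee_rot: [179.8, 0.1, 86.4]
force: [-1.0, 0.5, -0.8]
gripper_width: 41.2
gripper_force: 0.0
```

```bash
python3 - <<'E'
from h import *
s=st(); f=grab("scene"); im=f["image"]; np.save("pics/scene_f.npy",im)
a=np.load("pics/scene0.npy")
def comps(im):
    m=(im[180:310,225:345].max(2)<50).astype(np.uint8); n,l,ss,cc=cv2.connectedComponentsWithStats(m)
    for i in range(1,n):
        if ss[i][4]>10 and ss[i][1]>20: print(ss[i],cc[i].round(1),onz(SC,(225+cc[i][0],180+ss[i][1]+1),76).round(1))
comps(a);print();comps(im)
# tray region phase shift vs start (lower/rear part) 
x0,x1,y0,y1=240,300,232,285
g=lambda i:cv2.GaussianBlur(cv2.cvtColor(i[y0:y1,x0:x1],cv2.COLOR_BGR2GRAY),(3,3),0).astype(np.float32)
print(cv2.phaseCorrelate(g(a),g(im),cv2.createHanningWindow((x1-x0,y1-y0),cv2.CV_32F)))
w=grab("wrist"); import pickle; pickle.dump(w,open("wf.pkl","wb"))
E
```

```text
t26.30 q [-21.   11.9 105.    0.   62.8 -17.4] p [ 455.8 -162.5  133. ] r [1.798e+02 1.000e-01 8.640e+01] F [-1.   0.5 -0.8] w41.2
[28 39  3 14 36] [28.9 45.2] [463.5  34.4  76. ]
[43 60  5  6 26] [45.1 62.3] [451.5 -38.8  76. ]
[54 67  7  7 34] [56.7 70.2] [458.6 -70.4  76. ]
[65 71  6  7 34] [67.6 73.6] [469.9 -93.9  76. ]
[ 66  83  14  24 231] [72.2 94.3] [ 455.4 -124.8   76. ]

[116  34   4   8  18] [118.   36.9] [640.1 -84.1  76. ]
[ 66  83  14  24 222] [72.8 94.4] [ 456.5 -125.7   76. ]
((-0.20553338639933116, -0.007679129078571378), 0.46519204010198145)
```

```bash
python3 - <<'E'
from h import *
f=grab("scene"); s=grab("side")
for n,c,im,b,roi in (("scene",SC,f["image"],np.load("pics/scene0.npy"),(150,105,240,185)),):
    d=cv2.absdiff(im,b).max(2); m=(d>35).astype(np.uint8); nn,l,ss,cc=cv2.connectedComponentsWithStats(m)
    for i in range(1,nn):
        if ss[i][4]>8: print(ss[i],onz(c,cc[i],10).round(0),im[l==i].mean(0).round(0))
E
```

```text
[    4     0   508   384 94964] [765. 211.  10.] [140. 154. 154.]
[ 192    0   70   30 1121] [1194. 1094.   10.] [192. 217. 223.]
[ 0 26  6  5 24] [ 374. 1504.   10.] [27. 26. 25.]
[ 0 34 11  8 61] [ 353. 1427.   10.] [59. 73. 64.]
[490  34  22  52 166] [1733.  148.   10.] [168. 192. 197.]
[    0    41   283   343 31193] [183. 182.  10.] [131. 151. 152.]
[340  66   7  10  31] [1220.  461.   10.] [105. 128. 116.]
[248  69   6   4  11] [958. 670.  10.] [ 99. 123. 109.]
[ 46 107   5   4   9] [292. 870.  10.] [28. 47. 47.]
[304 112   4   4   9] [931. 347.  10.] [65. 80. 69.]
[   0  133   97  251 4329] [-40. 191.  10.] [168. 191. 190.]
[383 134   7   9  21] [1033.  100.   10.] [154. 159. 163.]
[ 52 141   5   6  12] [236. 685.  10.] [28. 47. 47.]
[ 48 147  13   6  30] [225. 661.  10.] [28. 47. 47.]
[170 151  10  10  60] [483. 424.  10.] [165. 172. 169.]
[ 55 153  11  10  30] [221. 614.  10.] [29. 48. 48.]
[181 154   3   4  10] [500. 413.  10.] [58. 58. 57.]
[ 54 161  10   5  14] [211. 596.  10.] [28. 48. 47.]
[310 165   2   7  11] [755. 140.  10.] [55. 68. 60.]
[ 60 167   7   7  18] [208. 
[... 456 characters left out ...]
[235. 242. 245.]
[410 186   5   5  10] [911. -92.  10.] [235. 242. 244.]
[440 193   4   6   9] [ 952. -157.   10.] [235. 242. 244.]
[ 217  262  113   60 2300] [ 407. -120.   10.] [80. 82. 84.]
[225 279  34  30 528] [347. -72.  10.] [186. 191. 196.]
[ 350  286   92   98 2811] [ 511. -395.   10.] [188. 212. 217.]
[ 303  294  112   90 3468] [ 459. -318.   10.] [189. 214. 219.]
[390 329  23  22  51] [ 530. -362.   10.] [170. 172. 170.]
[112 339   6   6  11] [74. -5. 10.] [59. 72. 65.]
[106 344  47  40 858] [ 68. -62.  10.] [144. 172. 157.]
[ 47 356  44  24 512] [-17.   2.  10.] [24. 22. 22.]
[ 96 361   4  10  26] [ 26. -30.  10.] [54. 68. 60.]
[ 99 378   8   6  31] [ 21. -66.  10.] [57. 71. 64.]
```

```bash
python3 -c "
from workcell import env
print(env.job_done())"
```

```text
the job is handed in; nothing more can be done
None
```

The job is handed in at about 26 s: the tray showed empty when tipped 75° on the rim, and it is back flat on its dock within about 1 mm and released, with the catch open at its stop; I saw vials lying in the bin but could not count all three there.

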